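Vent and unscrew the storage jar

ROBOT

A 7-joint arm with a two-finger parallel gripper is mounted at the origin on a cart in front of the work surface, level with it; the furniture and walls round the work are solid. World frame = base frame: x ahead of the robot, y to its left, z up, the work surface at z = 0. Lengths are in m, angles in rad, forces in N, time in s.
With the tool pointing down it reaches from about 0.425 to 0.95 m from the base axis. Payload 4.7 kg.
Tool frame: the origin (TCP) lies between the finger pads; the fingertips stand 25 mm ahead of it and the grasp point (between the pads) lies 6 mm ahead of it; z points along the fingers, y is the line along which they close (so a half turn about z gives the same grasp; the last joint's range is limited). The gripper opens to 85 mm and grips with 20 to 120 N. Pads are 22 mm wide; open, the fingers measure 114 mm over their backs; the gripper's body (76 mm by 85 mm) begins 54 mm behind the grasp point. The pads swing forward as they close: fully open they stand 13 mm farther back than shut.
Start: joints at [1.294, 0.469, -0.049, 1.532, 0.024, 1.141, -0.082], TCP at [0.166, -0.654, 0.256] pointing down, gripper open.
Joint ranges: [-2.59, 2.59], [-0.33, 1.99], [-1.39, 1.29], [0.1, 2.45], [-1.04, 4.18], [0.21, 1.99], [-2.66, 2.66]. Speed limits (rad/s): [2.57, 2.57, 3.14, 3.14, 3.14, 3.14, 3.14].

INTERFACE

Orientations are given as a 3x3 rotation matrix whose columns are the frame's x, y, z axes.
In Python, from rig import * gives the robot as it stands. Calls block until the motion is done:
- movep(position, orientation): joint-space move of the TCP to a pose.
- move_l(position, attitude=None, feed=0.15, until_force=None): straight line of the TCP; attitude=None keeps the orientation; feed is the mean speed in m/s. With until_force (N) it stops when the force on the tool has changed by that much, and returns True; else False.
- move_joints(angles): joint-space move.
- command_gripper(opening, newtons=None): finger opening in m; newtons is the grip in N (None keeps the last); returns when the fingers have stopped.
- sleep(seconds).
- inverse_kinematics(position, orientation): joint angles nearest the present ones, or None.
- sense(): the state.
- camera(name): name is "scene" or "side" or "wrist"; returns (picture, depth): 384x512x3 uint8, red, green, blue; 384x512 float32, m along the optical axis (not along the pixel's ray), 0 where there is no reading.
- camera_params(name): a dict with "K" (3x3 intrinsics, pixels), "position" and "rotation" of the camera in the world; the wrist camera has in their place "tool_from_camera" (4x4, takes a point from camera to tool coordinates, whose origin is the TCP and whose axes are the flange's). Camera axes: x right, y down, z forward; pixel columns grow to the right and rows downward; lengths in m; the calibration is good to about 2 mm. The wrist camera is an equidistant fisheye: a pixel r from the principal point sees the ray r / f radians off the axis. A picture is of the moment at which its call begins: read the wrist's pose just before it. camera_params takes no time and is no camera call.
A pose or a line that the arm cannot do raises Unreachable and nothing moves.
- finish_job(): hands the job in; it is judged then, once.
The state is a dict: "time_s": time; "joint_pos": joint angles; "qd": joint speeds; "joint_efforts": joint torques, N m; "position": TCP position; "tcp_rot": TCP orientation; "wrist_force": force on the tool from outside, world axes, zero at the start; "ft_torque": the same for the moment, N m; "finger_gap": finger opening in m; "gripper_force": force on a finger pad.
Only numpy, scipy, OpenCV 4.12 (cv2) and the standard library are available. Lean on these libraries where they do the work, as an engineer would, in place of code of your own. Each camera call takes 0.05 s, during which the arm holds its last target. There are 200 camera calls.

TASK

The square glass jar in the bench holder is closed under vacuum: first press the red vent button in the middle of its white cap fully down and let it spring back up, then unscrew the tight cap counter-clockwise while the holder braces the jar, just until the threads let go. Lift the cap straight up, clear of the jar, and finish the program still gripping it, level and still, one to three centimetres above the jar's mouth. Leave the jar seated in its holder and do not disturb the green spice jar or the cups.

Things in the scene. Friction and masses are not known exactly. Their poses are not given: they have to be found in the camera images.
- holder: Steel jar holder screwed to the bench (fixed): base plate 116 x 116 x 8 mm with four walls, tops 44 mm above the bench, round a square pocket 63 mm wide that keeps the jar from turning more than a few degrees. Origin at the centre of the plate's underside, on the bench; z up. Its place and yaw vary.
- jar: Square green-glass jar, 60 x 60 mm wide, 70 mm high to its shoulders, with a round neck; loose, 0.3 to 0.5 kg, standing in the pocket. Origin at the centre of its underside (8 mm above the bench), z up. The neck's rim is 102 mm above the origin, the foot of the neck, under the cap, 80 mm. A springy orange gasket stands 3 mm over the rim when uncovered.
- cap_center (a point): Centre, half-way up, of the white ribbed round screw cap: diameter 57 mm over the ribs, 24 mm high, 70 g. Closed, it is 94 mm above the jar's origin (102 mm above the bench); the cap's lower edge is 12 mm above the jar's square shoulders. z up; x is within 0.12 rad of the jar's x.
- cap: The same cap; origin at the centre of its lower edge. Turned 1.05 to 1.2 rad counter-clockwise (seen from above) it comes free, rising 1.5 mm on the way and then popping up to 3 mm; a stop follows at about 2 rad. Clockwise a stop comes soon. The gasket presses it up with 8 N; turning takes about 0.3 N m. Lifted while still threaded, it takes the jar along.
- vent_button (a joint): Travel of the red vent button in the middle of the cap's top: 0 = up, 0.004 m = fully down. Spring: 1.6 N to start, 4 N fully down; it comes back by itself.
- vent_top (a point): Centre of the red vent button's top face, 20 mm in diameter; up, it stands 7 mm above the cap's top (3 mm when fully down) and 121 mm above the bench.
- green_jar_center (a point): Bystander: green spice jar with black cap, 58 x 58 x 135 mm, beside the holder; point half-way up.
- cups_center (a point): Bystander: stack of small white cups, 57 x 61 x 61 mm, on the other side; point half-way up.

How it is judged:
By the outcome, as a careful person would: the job done as asked, in the order asked, and still so for the second after the job is handed in, while the arm keeps its last pose, push and grip.
It also fails if it takes over 45 s, if anything falls off the work surface, if the arm or the gripper's body presses on something with over 40 N, if the wrist force passes 120 N, or if a joint passes its speed limit or range.

## Working session

There is one attempt and no reset: what is moved stays moved. The work goes in short steps, each a Python script; the robot and the scene stay as the last script left them, time stands still between calls to the robot, and variables do not carry over. Pictures are saved under pics/ and viewed, at most 10 in all, crops included, and the job is handed in when it is done.

```bash
mkdir -p pics; ls; python3 - <<'E'
from rig import *
import cv2,numpy as np
ims=[]
for n in("scene","side"):
    p,d=camera(n); np.savez(f"{n}.npz",p=p,d=d); ims.append(p); c=camera_params(n); print(n,c)
cv2.imwrite("pics/a.png",cv2.resize(np.hstack(ims)[:,:,::-1],(800,300)))
s=sense();print(s["position"],s["tcp_rot"],s["time_s"],s["finger_gap"])
E
```

```text
pics
scene {'K': array([[405.13694008,   0.        , 252.72825312],
       [  0.        , 405.13694008, 192.68636221],
       [  0.        ,   0.        ,   1.        ]]), 'position': array([-0.04111631,  0.48791435,  0.64451035]), 'rotation': array([[-0.57575077, -0.49336449,  0.65199887],
       [-0.817553  ,  0.33678316, -0.46710191],
       [ 0.01086925, -0.80197792, -0.59725479]])}
side {'K': array([[493.95220781,   0.        , 256.58608575],
       [  0.        , 493.95220781, 200.28751117],
       [  0.        ,   0.        ,   1.        ]]), 'position': array([ 0.59604021, -0.753898  ,  0.71584628]), 'rotation': array([[ 0.99854188,  0.03836638, -0.03797555],
       [ 0.0533489 , -0.5938758 ,  0.80278604],
       [ 0.00824723, -0.80364143, -0.59505666]])}
[ 0.16542968 -0.6539141   0.25537595] [[ 9.69464568e-01  2.45230887e-01 -5.13267699e-04]
 [ 2.45231411e-01 -9.69463070e-01  1.70605508e-03]
 [-7.92166786e-05 -1.77982931e-03 -9.99998413e-01]] 0.1 0.08527868436245269
```

View pics/a.png

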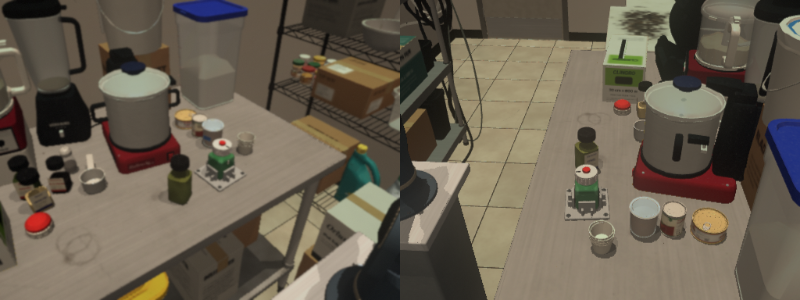

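The scene view shows the holder with jar, red button near (285,184) in the full scene picture and (238,218) in the side one. The green jar is beside it at scene (230,230) and a cup is at scene (314,182).

```bash
cat > h.py <<'E'
import numpy as np,cv2
from rig import *
def cloud(n):
    f=np.load(n+".npz");c=camera_params(n);K=c["K"];d=f["d"]
    v,u=np.mgrid[:384,:512]
    P=np.stack([(u-K[0,2])/K[0,0]*d,(v-K[1,2])/K[1,1]*d,d],-1)@c["rotation"].T+c["position"]
    P[d==0]=np.nan
    return f["p"].astype(int),P
E
python3 - <<'E'
from h import *
for n,(u0,v0) in(("scene",(285,184)),("side",(238,218))):
    p,P=cloud(n);v,u=np.mgrid[:384,:512]
    near=np.hypot(u-u0,v-v0)<25
    red=near&(p[...,0]>120)&(p[...,0]>1.8*p[...,1])&(p[...,0]>1.8*p[...,2])
    q=P[red];print(n,red.sum(),np.nanmedian(q,0),np.nanmax(q[:,2]))
    # top face
    t=q[q[:,2]>0.117];print(" top",len(t),t.mean(0) if len(t) else"")
    c=np.nanmedian(q,0)[:2]
    r=np.linalg.norm(P[...,:2]-c,axis=-1)
    w=(r<.04)&(abs(P[...,2]-.114)<.004);print(" captop",w.sum(),P[w].mean(0), cv2.minEnclosingCircle((P[w][:,:2]).astype(np.float32)))
    h=(r<.1)&(abs(P[...,2]-.008)<.004)
    print(" plate",cv2.minAreaRect(P[h][:,:2].astype(np.float32)*1000))
    o=(r<.25)&(P[...,2]>.03)&(r>.05)
    g=np.round(P[o][:,:2]/.02).astype(int)
    k,ct=np.unique(g,axis=0,return_counts=True)
    for a,b in zip(k,ct):
        if b>8:
            m=(g==a).all(1);print("  ",a*.02,b,P[o][m][:,2].max().round(3),end=";")
    print()
for n,(a,b,c,d) in(("scene",(190,150,350,260)),("side",(190,140,300,300))):
    p,_=cloud(n); i=p[b:d,a:c,::-1].astype(np.uint8)
    cv2.imwrite(f"pics/z_{n}.png",cv2.resize(i,None,fx=3.4,fy=3.4))
E
python3 -c "
import cv2,numpy as np
a=cv2.imread('pics/z_scene.png');b=cv2.imread('pics/z_side.png')
h=max(a.shape[0],b.shape[0]);o=np.zeros((h,a.shape[1]+b.shape[1],3),np.uint8);o[:a.shape[0],:a.shape[1]]=a;o[:b.shape[0],a.shape[1]:]=b
cv2.imwrite('pics/b.png',cv2.resize(o,(800,int(h*800/o.shape[1]))))"
```

```text
scene 35 [ 5.20581528e-01 -3.84181339e-04  1.22317742e-01] 0.12455212682193872
 top 34 [ 0.52100367 -0.00075171  0.12201874]
 captop 276 [0.51969208 0.00092111 0.11517438] ((0.5230741500854492, -0.0019483446376398206), 0.02880677953362465)
 plate ((514.647705078125, 5.03497314453125), (161.7550506591797, 141.26287841796875), 47.69292068481445)
   [0.48 0.14] 150 0.135;   [0.48 0.16] 294 0.137;   [0.48 0.18] 45 0.085;   [0.5  0.12] 58 0.135;   [0.5  0.14] 125 0.137;   [0.5  0.16] 164 0.138;   [0.5  0.18] 277 0.137;   [0.52 0.12] 12 0.136;   [0.52 0.14] 75 0.137;   [0.52 0.16] 107 0.137;   [0.52 0.18] 103 0.138;   [ 0.54 -0.16] 19 0.063;   [ 0.54 -0.14] 63 0.063;   [ 0.54 -0.12] 10 0.06;   [0.54 0.14] 10 0.136;   [0.54 0.16] 19 0.136;   [ 0.56 -0.18] 18 0.063;   [ 0.56 -0.16] 13 0.062;   [ 0.56 -0.12] 77 0.063;   [ 0.58 -0.18] 15 0.062;   [ 0.58 -0.16] 79 0.063;   [ 0.58 -0.12] 38 0.063;   [ 0.6  -0.16] 34 0.062;   [ 0.6  -0.14] 35 0.062;   [ 0.64 -0.1 ] 51 0.081;   [ 0.64 -0.08] 101 0.08;   [ 0.64 -0.06] 107 0.081;   [0.64 0.08] 40 0.056;   [0.64 0.1 ] 41 0.054;   [ 0.66 -0.12] 12 0.0
[... 3485 characters left out ...]
] 38 0.071;   [0.72 0.04] 173 0.252;   [0.72 0.06] 938 0.263;   [0.72 0.08] 76 0.267;   [0.72 0.1 ] 85 0.273;   [0.72 0.12] 55 0.273;   [0.72 0.14] 38 0.274;   [0.72 0.16] 13 0.272;   [ 0.74 -0.1 ] 222 0.07;   [ 0.74 -0.08] 81 0.07;   [ 0.74 -0.06] 83 0.071;   [0.74 0.  ] 212 0.202;   [0.74 0.02] 57 0.204;   [0.74 0.04] 689 0.258;   [0.74 0.06] 306 0.265;   [0.74 0.08] 88 0.271;   [0.74 0.1 ] 72 0.274;   [0.74 0.12] 73 0.299;   [0.74 0.14] 10 0.298;   [ 0.76 -0.1 ] 49 0.069;   [ 0.76 -0.08] 51 0.069;   [ 0.76 -0.06] 55 0.071;   [0.76 0.  ] 68 0.222;   [0.76 0.02] 30 0.221;   [0.76 0.04] 843 0.259;   [0.76 0.06] 77 0.267;   [0.76 0.08] 44 0.273;   [0.78 0.  ] 25 0.221;   [0.78 0.04] 24 0.252;
```

View pics/b.png

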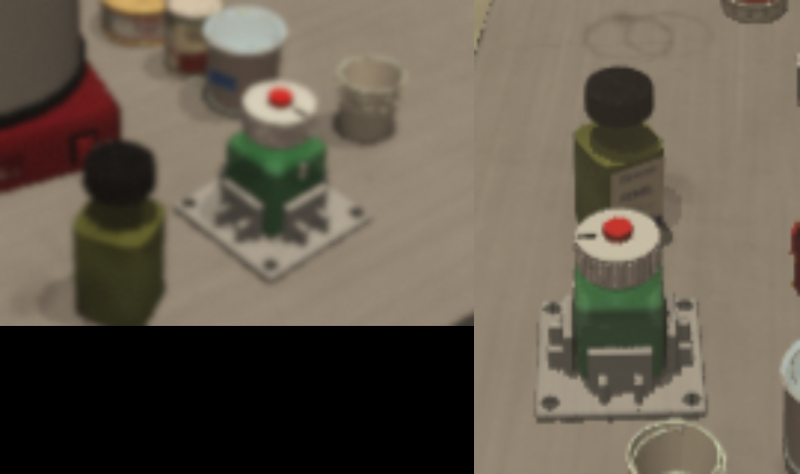

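The zoom shows the cap clearly, with clear space all round it. The two cameras average to a cap centre of about (0.523, -0.002). Next I plan the yaw and press the vent.

```bash
cat >> h.py <<'E'
def R(t):
    c,s=np.cos(t),np.sin(t); return np.array([[c,s,0],[s,-c,0],[0,0,-1.]])
C=np.array([.523,-.002])
def at(z): return [C[0],C[1],z]
def st(m=""):
    s=sense();print(m,"t%.1f"%s["time_s"],"p",s["position"].round(4),"F",np.round(s["wrist_force"],1),"Tz",np.round(s["ft_torque"],2),"gap",round(s["finger_gap"],4),"gf",np.round(s["gripper_force"],1),"q7",s["joint_pos"][6].round(2));return s
E
python3 - <<'E'
from h import *
for d in range(-180,180,20):
    for z in (.111,):
        q=inverse_kinematics(at(z),R(np.radians(d)))
        print(d,None if q is None else np.round(q,2))
s=sense();print(np.degrees(np.arctan2(s["tcp_rot"][1][0],s["tcp_rot"][0][0])))
E
```

```text
-180 [ 0.6   0.57 -0.89  1.99  0.59  0.86  0.96]
-160 [ 0.77  0.73 -1.18  1.99  0.82  1.01  1.11]
-140 [ 0.77  0.73 -1.18  1.99  0.82  1.01  1.46]
-120 [ 0.77  0.73 -1.18  1.99  0.82  1.01  1.81]
-100 [ 0.77  0.73 -1.18  1.99  0.82  1.01  2.16]
-80 [-0.87  0.67  1.11  2.07 -0.79  0.91 -2.27]
-60 [-0.76  0.56  0.92  2.07 -0.62  0.81 -2.09]
-40 [ 0.2   0.43 -0.34  2.01  0.21  0.73 -2.54]
-20 [ 0.28  0.45 -0.45  2.01  0.28  0.75 -2.26]
0 [ 0.34  0.46 -0.52  2.01  0.33  0.76 -1.95]
20 [ 0.37  0.47 -0.57  2.    0.36  0.77 -1.63]
40 [ 0.4   0.48 -0.61  2.    0.39  0.77 -1.31]
60 [ 0.43  0.49 -0.64  2.    0.41  0.78 -0.98]
80 [ 0.44  0.49 -0.67  2.    0.43  0.79 -0.64]
100 [ 0.47  0.5  -0.7   2.    0.45  0.8  -0.32]
120 [ 0.5   0.52 -0.74  2.    0.48  0.81  0.01]
140 [ 0.52  0.53 -0.78  2.    0.5   0.82  0.33]
160 [ 0.55  0.54 -0.81  2.    0.53  0.83  0.66]
14.195509880842781
```

```bash
python3 - <<'E'
from h import *
Y=R(np.radians(60))
movep(at(.30),Y); st("above")
p,d=camera("wrist"); cv2.imwrite("pics/w.png",p[:,:,::-1]); np.savez("wrist.npz",p=p,d=d)
c=camera_params("wrist");print(c)
command_gripper(0.0,30)
move_l(at(.165),feed=.15); st("pre")
r=move_l(at(.138),feed=.02,until_force=1.2); st(f"contact {r}")
E
```

```text
above t2.7 p [ 0.5232 -0.0033  0.2998] F [ 0.5  1.1 -0.1] Tz [ 0.02 -0.02 -0.02] gap 0.0855 gf 0.0 q7 -0.79
{'K': array([[297.31863964,   0.        , 255.38128902],
       [  0.        , 297.31863964, 195.83782966],
       [  0.        ,   0.        ,   1.        ]]), 'tool_from_camera': array([[-6.41116799e-06, -9.59952315e-01, -2.80163438e-01,
         6.95709768e-02],
       [ 9.99999735e-01, -2.10264813e-04,  6.97567925e-04,
         1.78656064e-03],
       [-7.28540458e-04, -2.80163359e-01,  9.59952062e-01,
        -1.17011639e-01],
       [ 0.00000000e+00,  0.00000000e+00,  0.00000000e+00,
         1.00000000e+00]])}
pre t4.6 p [ 0.5237 -0.0018  0.1659] F [-0.2  0.5 -0.7] Tz [0.04 0.01 0.03] gap -0.0 gf 0.0 q7 -0.93
contact True t5.5 p [ 0.5229 -0.002   0.145 ] F [0.1 0.1 2.3] Tz [-0.01 -0.13 -0.02] gap 0.0004 gf 1.2 q7 -0.95
```

View pics/w.png

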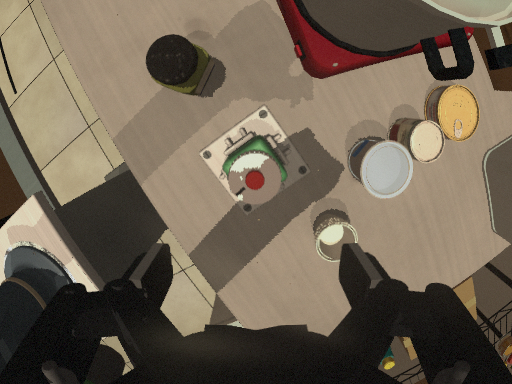

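Wrist view: the button is at (255,181), with the cap between two clear sides. Contact came at TCP z of about 0.146, so I press it fully now and refine the centre from this picture.

```bash
python3 - <<'E'
from h import *
r=move_l(at(.138),feed=.01,until_force=5); st(f"pressed {r}")
sleep(.2); st("hold")
move_l(at(.165),feed=.08); s=st("up")
f=np.load("wrist.npz");p=f["p"].astype(int);d=f["d"];c=camera_params("wrist");K=c["K"];T=c["tool_from_camera"]
v,u=np.mgrid[:384,:512]
m=(np.hypot(u-255,v-181)<20)&(p[...,0]>90)&(p[...,0]>2*p[...,1])&(p[...,0]>2*p[...,2])
a=(u-K[0,2])/K[0,0];b=(v-K[1,2])/K[0,0];th=np.hypot(a,b)+1e-9
P=np.stack([a/th*np.tan(th)*d,b/th*np.tan(th)*d,d],-1)[m]
W=(P@T[:3,:3].T+T[:3,3])@R(np.radians(60)).T+[.5232,-.0033,.2998]
print(m.sum(),W.mean(0),np.median(W,0))
p,d=camera("side");np.savez("side2.npz",p=p,d=d)
E
```

```text
pressed True t6.0 p [ 0.5231 -0.002   0.1415] F [-2.  -0.7  6.8] Tz [-0.1   0.34  0.01] gap 0.0002 gf 3.8 q7 -0.95
hold t6.2 p [ 0.5231 -0.002   0.1418] F [-2.4 -0.3  8.1] Tz [-0.05  0.35 -0.05] gap 0.0002 gf 3.7 q7 -0.95
up t6.7 p [ 0.5229 -0.0022  0.1652] F [-0.8  0.6 -0.3] Tz [-0.03  0.03 -0.  ] gap 0.0 gf 0.0 q7 -0.93
268 [ 0.52420625 -0.00364714  0.12080108] [ 0.52421953 -0.0037825   0.12081858]
```

```bash
sed -i 's/^C=.*/C=np.array([.5236,-.0030])/' h.py; python3 - <<'E'
from h import *
command_gripper(.085,30)
r=move_l(at(.111),feed=.1,until_force=10); st(f"down {r}")
if not r:
    command_gripper(.045,30); st("grip30")
    command_gripper(.045,70); sleep(.2); st("grip70")
E
```

```text
down False t8.2 p [ 0.5239 -0.0028  0.1112] F [-0.7  0.2  0.1] Tz [ 0.03 -0.02 -0.  ] gap 0.0849 gf 0.0 q7 -0.99
grip30 t8.6 p [ 0.5235 -0.0028  0.1115] F [-1.6  0.9  3.4] Tz [ 0.13  0.35 -0.03] gap 0.0546 gf 31.5 q7 -0.99
grip70 t9.0 p [ 0.5235 -0.0027  0.1115] F [-3.6  0.7  5.8] Tz [0.15 0.5  0.09] gap 0.0539 gf 72.3 q7 -0.99
```

```bash
python3 - <<'E'
from h import *
t0=np.radians(60)
for k in range(1,8):
    a=.1*k
    move_l(at(.1113+.0014*a),R(t0+a),feed=.15)
    s=st("%.1f"%a)
    if np.abs(s["wrist_force"]).max()>30: break
r=s["tcp_rot"];print(np.arctan2(r[1][0],r[0][0])-t0)
E
```

```text
0.1 t9.2 p [ 0.524  -0.003   0.1117] F [-0.5  0.9  3.8] Tz [0.06 0.12 0.12] gap 0.0538 gf 74.0 q7 -0.91
0.2 t9.5 p [ 0.5241 -0.0029  0.1118] F [-0.1  0.6  3.7] Tz [0.12 0.04 0.08] gap 0.0543 gf 74.1 q7 -0.82
0.3 t9.7 p [ 0.5241 -0.003   0.112 ] F [-0.5 -0.2  3.9] Tz [ 0.08 -0.09  0.11] gap 0.0538 gf 74.1 q7 -0.74
0.4 t10.0 p [ 0.524 -0.003  0.112] F [0.1 0.9 3.2] Tz [ 0.01 -0.21  0.1 ] gap 0.0539 gf 74.1 q7 -0.65
0.5 t10.2 p [ 0.5239 -0.003   0.1122] F [ 0.6 -0.8  5.3] Tz [-0.03 -0.1   0.05] gap 0.0538 gf 74.2 q7 -0.57
0.6 t10.5 p [ 0.5238 -0.003   0.1122] F [ 1.5 -0.1  5.5] Tz [-0.07 -0.1   0.05] gap 0.0536 gf 74.2 q7 -0.48
0.7 t10.7 p [ 0.5237 -0.0031  0.1124] F [-0.1 -0.1  5.2] Tz [-0.05 -0.12  0.05] gap 0.0536 gf 74.2 q7 -0.4
0.6940830839437826
```

```bash
python3 - <<'E'
from h import *
a,_=camera("scene");b,_=camera("side");c,_=camera("wrist")
f=lambda i,x,y,w,h,s:cv2.resize(i[y:y+h,x:x+w,::-1],None,fx=s,fy=s)
cv2.imwrite("pics/c.png",np.hstack([f(a,245,150,80,90,3.3),f(b,200,190,80,90,3.3),f(c,215,150,80,90,3.3)]))
E
```

```text
(no output)
```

View pics/c.png

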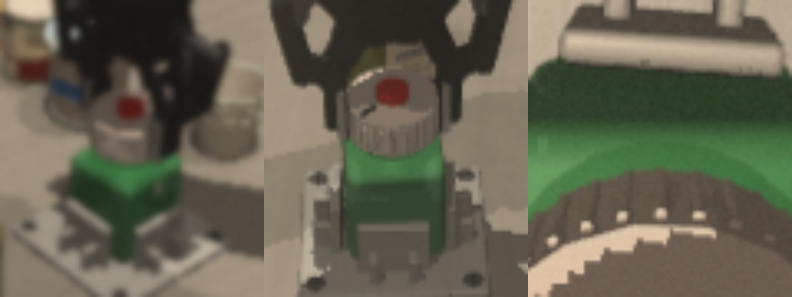

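The mark on the cap has gone from the left to the lower left at about 45°, so the cap is turning and the jar is braced. I continue in small steps.

```bash
python3 - <<'E'
from h import *
t0=np.radians(60)
for a in np.r_[.8,.9,1.0,1.05:1.26:.05]:
    move_l(at(.1113+.0014*a),R(t0+a),feed=.15)
    sleep(.1); s=st("%.2f"%a)
    if np.abs(s["wrist_force"]).max()>30: break
b,_=camera("side");cv2.imwrite("pics/d.png",cv2.resize(b[190:280,200:280,::-1],None,fx=5,fy=5))
E
```

```text
0.80 t11.2 p [ 0.5237 -0.003   0.1125] F [-0.1 -1.1  4.8] Tz [-0.02 -0.13  0.02] gap 0.0539 gf 74.1 q7 -0.32
0.90 t11.6 p [ 0.5236 -0.0029  0.1126] F [-0.8  0.1  4.9] Tz [-0.06 -0.11  0.05] gap 0.0537 gf 74.1 q7 -0.23
1.00 t11.9 p [ 0.5237 -0.003   0.1127] F [0.3 0.1 5.2] Tz [ 0.01 -0.11  0.03] gap 0.0539 gf 74.1 q7 -0.15
1.05 t12.3 p [ 0.5237 -0.003   0.1128] F [-0.   0.4  6. ] Tz [ 0.03 -0.16 -0.06] gap 0.0538 gf 74.0 q7 -0.1
1.10 t12.6 p [ 0.5236 -0.003   0.1128] F [ 0.1 -0.9  5. ] Tz [ 0.02 -0.13 -0.  ] gap 0.0536 gf 74.1 q7 -0.06
1.15 t13.0 p [ 0.5236 -0.003   0.1129] F [-0.  -0.6  4.9] Tz [-0.01 -0.14  0.02] gap 0.0537 gf 74.1 q7 -0.02
1.20 t13.3 p [ 0.5236 -0.003   0.1129] F [ 0.9 -1.1  5.2] Tz [-0.   -0.16  0.04] gap 0.0537 gf 74.1 q7 0.02
1.25 t13.7 p [ 0.5236 -0.003   0.113 ] F [ 0.2 -0.4  4.9] Tz [ 0.04 -0.07  0.05] gap 0.0539 gf 74.1 q7 0.07
```

View pics/d.png

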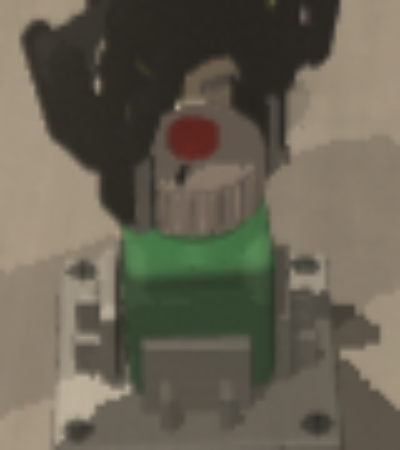

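The mark is now at (181,175), nearly straight below the cap centre at (194,150). That is a turn of about 1.25 rad with no visible slip. I add a little to cover the pocket slack, then test with a gentle lift.

```bash
python3 - <<'E'
from h import *
t0=np.radians(60)
for a in (1.3,1.34):
    move_l(at(.1113+.0014*a),R(t0+a),feed=.15); sleep(.1); st("%.2f"%a)
for z in (.114,.115,.116,.1175,.119):
    move_l(at(z),feed=.02); sleep(.15); s=st("lift")
    if s["wrist_force"][2]<-2.5: print("HEAVY");break
b,_=camera("side");c,_=camera("scene")
f=lambda i,x,y,w,h,s:cv2.resize(i[y:y+h,x:x+w,::-1],None,fx=s,fy=s)
cv2.imwrite("pics/e.png",np.hstack([f(c,245,150,80,90,4.5),f(b,200,190,80,90,4.5)]))
E
```

```text
1.30 t14.1 p [ 0.5236 -0.003   0.1131] F [0.7 0.5 4.6] Tz [ 0.05 -0.09  0.04] gap 0.0537 gf 74.1 q7 0.11
1.34 t14.4 p [ 0.5236 -0.003   0.1132] F [ 1.  -1.1  4.8] Tz [-0.01 -0.13  0.02] gap 0.0537 gf 74.1 q7 0.14
lift t14.8 p [ 0.5236 -0.003   0.1139] F [0.5 0.7 3.3] Tz [ 0.05 -0.17 -0.05] gap 0.0539 gf 74.0 q7 0.14
lift t15.2 p [ 0.5232 -0.003   0.1146] F [ 0.6  1.  -2.1] Tz [ 0.09 -0.18  0.03] gap 0.0539 gf 73.6 q7 0.15
lift t15.6 p [ 0.5233 -0.0031  0.1159] F [-0.7 -0.1 -1.6] Tz [ 0.06 -0.04  0.  ] gap 0.0539 gf 73.6 q7 0.15
lift t16.0 p [ 0.5236 -0.0031  0.1175] F [-0.4  0.7 -0.6] Tz [ 0.02 -0.02  0.02] gap 0.0538 gf 73.6 q7 0.15
lift t16.4 p [ 0.5236 -0.003   0.119 ] F [-0.2  0.6 -1.8] Tz [0.   0.03 0.04] gap 0.0539 gf 73.6 q7 0.15
```

View pics/e.png

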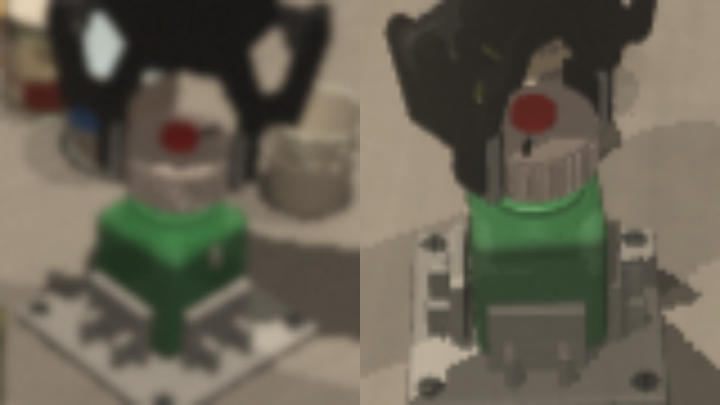

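Only the cap's weight is felt, and a gap opens under the cap while the jar stays seated. I lift the lower edge to 20 mm above the rim.

```bash
python3 - <<'E'
from h import *
move_l(at(.1515),feed=.05); sleep(.5); s=st("lifted"); print(s["tcp_rot"][:,2])
b,d=camera("side");np.savez("side.npz",p=b,d=d);c,_=camera("scene")
f=lambda i,x,y,w,h,s:cv2.resize(i[y:y+h,x:x+w,::-1],None,fx=s,fy=s)
cv2.imwrite("pics/f.png",np.hstack([f(c,225,120,110,130,3.5),f(b,185,150,110,130,3.5)]))
E
```

```text
lifted t17.8 p [ 0.5236 -0.0029  0.1514] F [ 1.  -0.9 -0.3] Tz [-0.02 -0.   -0.07] gap 0.0538 gf 73.6 q7 0.19
[-1.13103367e-04  9.55465125e-05 -9.99999989e-01]
```

View pics/f.png

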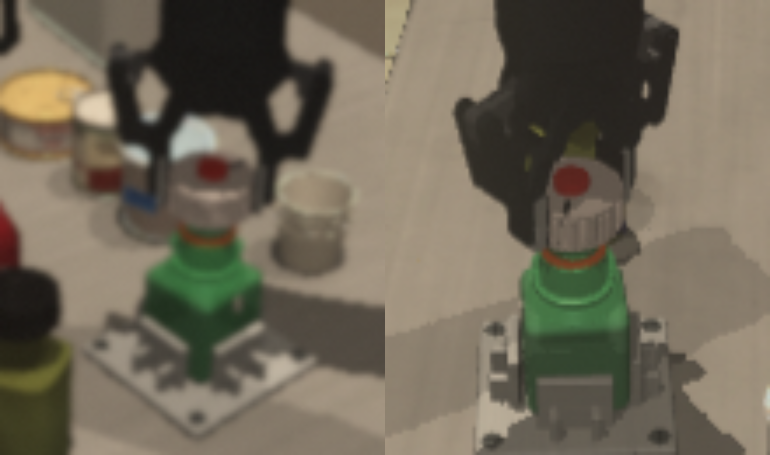

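The cap is level in the gripper above the open neck. The orange gasket is showing at scene (208,238), the jar is seated, and the bystanders look untouched.

```bash
python3 -c "
from rig import *
print(finish_job())"
```

```text
the job is handed in; nothing more can be done
None
```

I handed the job in at about 18 s on the robot's clock: I pressed the vent fully and it sprang back, then unscrewed the cap, now held level and still about 2 cm above the mouth; the jar is still seated and the green jar and cups were not touched.

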